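Move the row of samples to the empty rack in list order

ROBOT

A 7-joint arm with a two-finger parallel gripper is mounted at the origin on a cart in front of the work surface, level with it; the furniture and walls round the work are solid. World frame = base frame: x ahead of the robot, y to its left, z up, the work surface at z = 0. Lengths are in m, angles in degrees, forces in N, time in s.
With the tool pointing down it reaches from about 0.425 to 0.875 m from the base axis. Payload 4.7 kg.
Tool frame: the origin (TCP) lies on the centre line of the jaws, within the pads' length; the fingertips stand 11 mm ahead of it and the grasp point (between the pads) lies 8 mm behind it; z points along the fingers, y is the line along which they close (so a half turn about z gives the same grasp; the last joint's range is limited). The gripper opens to 87 mm and grips with 3 to 60 N. Pads are 19 mm wide; open, the fingers measure 117 mm over their backs; the gripper's body (75 mm by 190 mm) begins 51 mm behind the grasp point.
Start: joints at [-75.281, 18.392, -4.016, 83.108, 1.295, 78.541, -3.26], TCP at [0.156, 0.631, 0.234] pointing down, gripper open.
Joint ranges: [-163.93, 163.93], [-17.29, 119.83], [-79.2, 71.16], [3.27, 140.29], [-89.18, 269.18], [5.43, 117.66], [-154.24, 154.24]. Speed limits (degrees/s): [147.25, 147.25, 180, 180, 180, 180, 180].

INTERFACE

Orientations are given as a 3x3 rotation matrix whose columns are the frame's x, y, z axes.
In Python, from cell import manip gives the robot as it stands.
- The arm moves only by the tool play_rows, never from a script. Its argument "rows" is text: rows parted by semicolons, each of 7 numbers parted by spaces: the turn, a rotation vector about the tool's x, y, z in rad, then the shift along the tool's x, y, z in cm, then the closure, from -1 (fully open) to 1 (shut). In form: rx ry rz tx ty tz fingers; .... A call has 1 to 12 rows; each row shifts and turns the commanded pose from where the row before left it, along the tool's axes as they then stand; what a row does not reach is not made up. A row lasts 1/12 s, in which the tool goes at most 41.7 mm and 7.16 degrees, less where a joint would pass 70% of its speed; a pose out of reach is approached as far as the arm can. A call is refused whole if a number of a shift passes 4.17 or a number of a turn 0.125, either way. A call with a gripper value outside its range is refused whole. The fingers move at their own pace and stop on an object; "grip_force" is the grip in N (left out, the last holds). Time passes only in rows, so rows that do not move let the fingers close. It gives the time, the measured TCP pose, the force, the opening and the grip force at its end, in the units of the state.
- manip.observe(): the state, without advancing time (a new reading comes with each control period).
- manip.read_camera(name): name is "scene" or "top" or "wrist"; returns the picture (400x640x3 uint8, red, green, blue); there is no depth.
- manip.calibration(name): a dict with "camera_matrix" (3x3 intrinsics, pixels), "k1" (the pictures are not rectified: a ray, as slopes to the right and down, at radius r is drawn at 1 + k1 r^2 times it, then the intrinsics apply), "world_from_camera" (4x4, takes a point from camera to world coordinates); the wrist camera has in their place "mount" (4x4, takes a point from camera to tool coordinates, whose origin is the TCP and whose axes are the flange's). Camera axes: x right, y up, looking along -z (the intrinsics and any distortion apply to the point x, -y, -z); pixel columns grow to the right and rows downward; lengths in m; the calibration is good to about 2 mm. A picture is of the moment at which its call begins: read the wrist's pose just before it. calibration takes no time and is no camera call.
- manip.close_job(): hands the job in; it is judged then, once.
The state is a dict: "time_s": time; "joint_positions": joint angles; "dq": joint speeds; "joint_torque": joint torques, N m; "position": TCP position; "orientation": TCP orientation; "force": force on the tool from outside, world axes, zero at the start; "torque": the same for the moment, N m; "opening": finger opening in m; "grip_force": force on a finger pad.
Only numpy, scipy, OpenCV 4.12 (cv2) and the standard library are available. Lean on these libraries where they do the work, as an engineer would, in place of code of your own. Each camera call takes 0.05 s, during which the arm holds its last target. There are 200 camera calls.

TASK

The sample list goes by position, counted from the bow handle of the rack, so the order must not be lost. Move the four sample bottles from the full rack into the four cups of the empty rack so that they keep their order counted from the handle: the one nearest the full rack's handle goes into the cup nearest the empty rack's handle, and so on to the far end. Keep every bottle upright all the time, and leave each standing down in its own cup.

Things in the scene. Friction and masses are not known exactly. Their poses are not given: they have to be found in the camera images.
- pot: Squat white screw-lid sample pot: 34 mm diameter, 51 mm tall; the ribbed lid, 36 mm across, is its top 17 mm. 60 g. Take it by the lid, fingertips about 31 mm above its underside. Origin: centre of its underside; z up its axis. It stands at the start in one of the four cups of the full rack, underside 10 mm above the table.
- tall: Tall slim grey sample bottle with a shoulder and a white ribbed screw cap: body 30 mm diameter up to 60 mm, neck 20 mm diameter, cap 23 mm across from 72 mm to its top at 92 mm. 70 g. Take it by the cap, fingertips about 70 mm above its underside. Origin: centre of its underside; z up its axis. It stands at the start in one of the four cups of the full rack, underside 10 mm above the table.
- buffer: Small white dropper bottle with a conical screw cap: body 26 mm diameter up to 45 mm, cap 19 mm across from 45 mm to its top at 67 mm (tapering a little). 35 g. Take it by the cap, fingertips 47 mm or more above its underside. Origin: centre of its underside; z up its axis. It stands at the start in one of the four cups of the full rack, underside 10 mm above the table.
- dropper: Brown glass dropper bottle with a black rubber bulb: body 32 mm diameter up to about 65 mm, black collar 24 mm across from 65 to 77 mm, bulb 13 mm thick above it up to 102 mm. 70 g. Take it by the collar, fingertips about 66 mm above its underside. Origin: centre of its underside; z up its axis. It stands at the start in one of the four cups of the full rack, underside 10 mm above the table.
- cup_pot: The white round cup of the full rack in which the squat pot starts (any of the four). Fixed. Bore 42 mm, flared to 48 at the mouth; floor 10 mm, rim 35 mm above the table. Origin: centre of its foot, 6 mm above the table; y runs along the row towards the full rack's bow handle, always at that rack's left end (+y). The four like cups stand in a straight row, 58 mm apart.
- cup_tall: The white round cup of the full rack in which the tall bottle starts (any of the four). Fixed. Bore 42 mm, flared to 48 at the mouth; floor 10 mm, rim 35 mm above the table. Origin: centre of its foot, 6 mm above the table; y runs along the row towards the full rack's bow handle, always at that rack's left end (+y). The four like cups stand in a straight row, 58 mm apart.
- cup_buffer: The white round cup of the full rack in which the small dropper bottle starts (any of the four). Fixed. Bore 42 mm, flared to 48 at the mouth; floor 10 mm, rim 35 mm above the table. Origin: centre of its foot, 6 mm above the table; y runs along the row towards the full rack's bow handle, always at that rack's left end (+y). The four like cups stand in a straight row, 58 mm apart.
- cup_dropper: The white round cup of the full rack in which the brown dropper bottle starts (any of the four). Fixed. Bore 42 mm, flared to 48 at the mouth; floor 10 mm, rim 35 mm above the table. Origin: centre of its foot, 6 mm above the table; y runs along the row towards the full rack's bow handle, always at that rack's left end (+y). The four like cups stand in a straight row, 58 mm apart.
- work_rack: The empty rack: aluminium channel 64 x 276 mm with four white cups (as on the full rack: floor 10, rim 35 mm above the table) along its y at +87, +29, -29, -87 mm. Fixed. Origin: middle of its underside, on the table; y along the row, to the robot's left. It stands left or right of the full rack; both rows run left to right, turned up to 0.25 rad.
- work_rack_handle: Upright bow handle at one end of the empty rack: steel bow 56 mm wide across the rack with a black sleeve 15 mm thick, top 70 mm above the table. Fixed. Origin: on the table under the bow, in line with the cups, 128 mm from the rack's middle towards its y+ or y- end (varies). The other end has only a low aluminium block.
Things that resemble listed ones, but are neither listed nor needed, are in the scene too. What is shaped like the dropper but red is not meant.

How it is judged:
By the outcome, as a careful person would: the job done as asked, in the order asked, and still so for the second after the job is handed in, with the robot touching nothing.
It also fails if it takes over 115 s, if anything falls off the work surface, if the arm or the gripper's body presses on something with over 40 N, if the wrist force passes 120 N, or if a joint passes its speed limit or range.

## Working session

There is one attempt and no reset: what is moved stays moved. The work goes in short steps, Python scripts to look and compute and a tool call to move; the robot and the scene stay as the last step left them, time stands still between calls to the robot, and variables do not carry over. Pictures are saved under pics/ and viewed, at most 14 in all, crops included, and the job is handed in when it is done.

Besides the shell and the picture viewer there is one more tool, called after "Request:" as name(argument=value, ...) on one line, values as JSON. play_rows: Moves the arm, as the interface text tells. Its arguments: {"type":"object","properties":{"rows":{"type":"string"},"grip_force":{"type":"number"}},"required":["rows"]}

```bash
mkdir -p pics; ls; python3 - <<'E'
from cell import manip
import cv2,numpy as np
s=manip.observe();print(s['time_s'],s['position'],np.round(s['orientation'],3).tolist(),s['opening'],s['grip_force'])
for n in['scene','top']:
    im=manip.read_camera(n);cv2.imwrite(f'pics/{n}0.png',im[:,:,::-1])
    c=manip.calibration(n);print(n,{k:np.round(v,4).tolist() for k,v in c.items()})
print(manip.calibration('wrist'))
E
```

```text
pics
0.0 [0.15617    0.63041898 0.23245761] [[-0.971, 0.24, -0.0], [0.24, 0.971, -0.002], [-0.0, -0.002, -1.0]] 0.08684107235910296 0.0
scene {'camera_matrix': [[448.6817, 0.0, 325.3709], [0.0, 448.6817, 208.2152], [0.0, 0.0, 1.0]], 'k1': -0.036, 'world_from_camera': [[0.5374, 0.5259, -0.6593, -0.213], [-0.8433, 0.3301, -0.4241, -0.4475], [-0.0054, 0.7839, 0.6209, 0.7124], [0.0, 0.0, 0.0, 1.0]]}
top {'camera_matrix': [[463.781, 0.0, 327.1538], [0.0, 463.781, 204.397], [0.0, 0.0, 1.0]], 'k1': -0.1307, 'world_from_camera': [[0.0272, 0.9928, -0.1166, 0.3207], [-0.9996, 0.028, 0.0053, -0.0047], [0.0085, 0.1164, 0.9932, 1.4958], [0.0, 0.0, 0.0, 1.0]]}
{'camera_matrix': array([[325.92062135,   0.        , 318.53941819],
       [  0.        , 325.92062135, 199.29504851],
       [  0.        ,   0.        ,   1.        ]]), 'k1': -0.01057175199773901, 'mount': array([[ 9.24643359e-04,  9.57941527e-01,  2.86961977e-01,
         7.87193702e-02],
       [ 9.99999468e-01, -7.54739846e-04, -7.02693190e-04,
        -6.26155334e-04],
       [-4.56557350e-04,  2.86962474e-01, -9.57941715e-01,
        -1.51295923e-01],
       [ 0.00000000e+00,  0.00000000e+00,  0.00000000e+00,
         1.00000000e+00]])}
```

View pics/scene0.png

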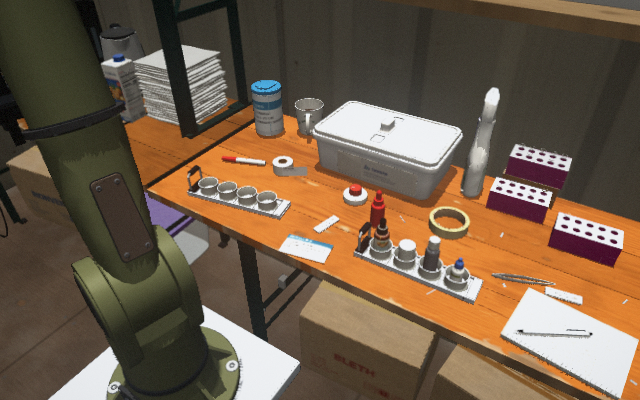

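View pics/top0.png

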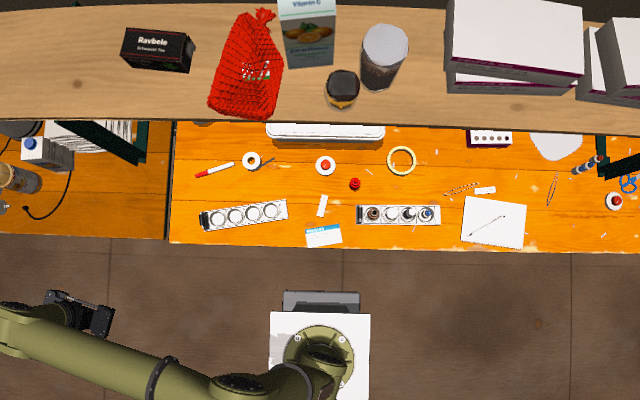

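Scene view: the empty rack is at (238,197) with its handle on the left end at (194,180). The full rack is at (418,270) with its handle at (364,237). From the handle, its order is brown dropper, pot, tall, buffer. A red lookalike stands behind it at (377,210). I'll enlarge both racks from the top view to confirm.

```bash
cat > h.py <<'E'
from cell import manip
import numpy as np,cv2
def cal(n):
    c=manip.calibration(n)
    if n=='wrist':
        s=manip.observe();T=np.eye(4);T[:3,:3]=s['orientation'];T[:3,3]=s['position'];W=T@c['mount']
    else: W=c['world_from_camera']
    return c['camera_matrix'],c['k1'],np.array(W)
def ray(C,u,v,z):
    K,k,W=C; d=np.array([(u-K[0,2])/K[0,0],(v-K[1,2])/K[1,1]]);p=d.copy()
    for _ in range(20): p=d/(1+k*(p@p))
    r=W[:3,:3]@[p[0],-p[1],-1];o=W[:3,3];return o+r*(z-o[2])/r[2]
def proj(C,P):
    K,k,W=C;q=W[:3,:3].T@(np.array(P)-W[:3,3]);p=np.array([q[0],-q[1]])/-q[2];p=p*(1+k*(p@p));return p*K[0,0]+K[:2,2]
E
python3 - <<'E'
from h import *
t=cv2.imread('pics/top0.png');s=cv2.imread('pics/scene0.png')
a=cv2.resize(t[190:240,190:450],None,fx=3,fy=3,interpolation=2)
b=cv2.resize(s[150:220,180:310],(780,300),fx=3,fy=3)
a=cv2.resize(a,(780,150));b=cv2.resize(s[155:225,180:310],(390,210));c=cv2.resize(s[185:305,345:495],(390,312))
m=np.zeros((470,780,3),np.uint8);m[:150]=a;m[155:365,:390]=b;m[155:467,390:]=c
cv2.imwrite('pics/m.png',m)
C=cal('top')
for u,v in [(218,218),(236,215),(253,213),(270,211)]: print(ray(C,u,v,.035))
for u,v,z in [(373,213,.112),(391,213,.061),(408,214,.102),(427,213,.077),(355,184,.112)]: print(ray(C,u,v,z))
E
```

```text
[0.43892813 0.33318063 0.035     ]
[0.45018632 0.27591328 0.035     ]
[0.45812844 0.22192704 0.035     ]
[0.4660459  0.16810947 0.035     ]
[ 0.46103881 -0.15036901  0.112     ]
[ 0.46776005 -0.21209623  0.061     ]
[ 0.4619226 -0.2581448  0.102    ]
[ 0.46917163 -0.32213997  0.077     ]
[ 0.54761471 -0.09445476  0.112     ]
```

View pics/m.png

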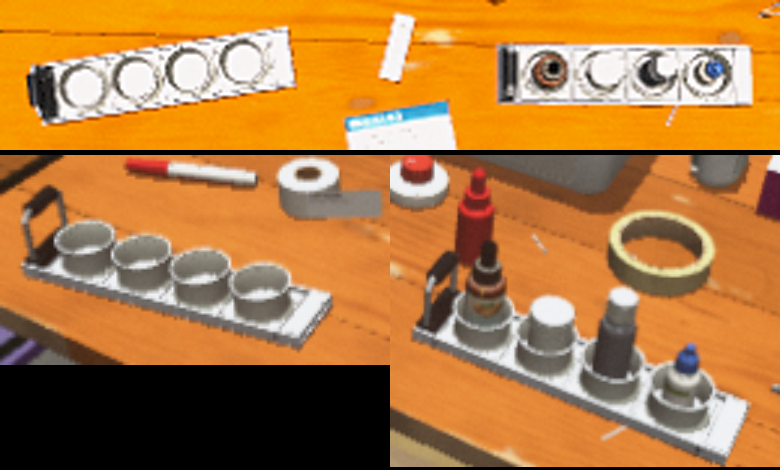

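The crop confirms that both handles are at the left (+y) ends and that the order is brown dropper, pot, tall, buffer. The red bottle is not in the rack. I'll look closer with the wrist camera over each rack, tool y across the row.

```bash
cat >> h.py <<'E'
def Rz(yaw): # tool down, tool y at world angle yaw(deg)
    a=np.radians(yaw);y=np.array([np.cos(a),np.sin(a),0]);z=np.array([0,0,-1.]);return np.c_[np.cross(y,z),y,z]
def plan(p1,yaw1,n,grip,p0=None,R0=None):
    """constant-turn rows from present pose to p1,yaw1"""
    from scipy.spatial.transform import Rotation as Ro
    s=manip.observe();p=np.array(s['position'] if p0 is None else p0);R=np.array(s['orientation'] if R0 is None else R0)
    rv=Ro.from_matrix(R.T@Rz(yaw1)).as_rotvec()/n;out=[];d=(np.array(p1)-p)/n
    for i in range(n):
        t=np.round(100*R.T@(np.array(p1)-p)/(n-i),2);r=np.round(rv,3)
        out.append(' '.join('%g'%x for x in [*r,*t,grip]));p=p+R@t/100;R=R@Ro.from_rotvec(r).as_matrix()
    print(n,'; '.join(out));return p,R
E
python3 - <<'E'
from h import *
plan([.43,.27,.25],9.3,12,-1)
E
```

```text
12 -0 0 0.097 -2.94 -2.37 -0.14 -1; -0 0 0.097 -3.15 -2.07 -0.14 -1; -0 0 0.097 -3.34 -1.76 -0.14 -1; -0 0 0.097 -3.49 -1.43 -0.14 -1; -0 0 0.097 -3.61 -1.08 -0.14 -1; -0 0 0.097 -3.7 -0.72 -0.14 -1; -0 0 0.097 -3.76 -0.36 -0.14 -1; -0 0 0.097 -3.77 0 -0.14 -1; -0 0 0.097 -3.75 0.37 -0.14 -1; -0 0 0.097 -3.7 0.73 -0.14 -1; -0 0 0.097 -3.62 1.08 -0.15 -1; -0 0 0.097 -3.49 1.43 -0.14 -1
```

Request:
play_rows(rows="0 0 0.097 -2.94 -2.37 -0.14 -1; 0 0 0.097 -3.15 -2.07 -0.14 -1; 0 0 0.097 -3.34 -1.76 -0.14 -1; 0 0 0.097 -3.49 -1.43 -0.14 -1; 0 0 0.097 -3.61 -1.08 -0.14 -1; 0 0 0.097 -3.7 -0.72 -0.14 -1; 0 0 0.097 -3.76 -0.36 -0.14 -1; 0 0 0.097 -3.77 0 -0.14 -1; 0 0 0.097 -3.75 0.37 -0.14 -1; 0 0 0.097 -3.7 0.73 -0.14 -1; 0 0 0.097 -3.62 1.08 -0.15 -1; 0 0 0.097 -3.49 1.43 -0.14 -1")

```text
time_s: 1.1
position: [0.4307, 0.2686, 0.2503]
orientation: [[-0.159, 0.987, -0.0], [0.987, 0.159, 0.0], [0.0, -0.0, -1.0]]
force: [0.8, 0.4, -0.8]
opening: 0.0868
grip_force: 0.0
```

Request:
play_rows(rows="0 0 0 0 0 0 -1; 0 0 0 0 0 0 -1; 0 0 0 0 0 0 -1")

```text
time_s: 1.35
position: [0.4295, 0.2708, 0.2501]
orientation: [[-0.164, 0.986, -0.001], [0.986, 0.164, 0.0], [0.0, -0.001, -1.0]]
force: [-0.0, 0.4, -0.1]
opening: 0.0871
grip_force: 0.0
```

```bash
python3 - <<'E'
from h import *
s=manip.observe();print(s['time_s'],s['position'],np.round(s['orientation'],3).tolist(),np.round(s['joint_positions'],1),np.abs(s['dq']).max())
C=cal('wrist');im=manip.read_camera('wrist');cv2.imwrite('pics/w1.png',im[:,:,::-1])
for p in [(.439,.333,.035),(.45,.276,.035),(.458,.222,.035),(.466,.168,.035)]:print(proj(C,p))
plan([.455,-.20,.25],0,12,-1)
E
```

```text
1.35 [0.42951549 0.27080713 0.25014944] [[-0.164, 0.986, -0.001], [0.986, 0.164, 0.0], [0.0, -0.001, -1.0]] [-5.280e+01  2.000e-01  1.770e+01  1.022e+02 -1.000e-01  7.770e+01
 -2.560e+01] 1.4517345827657482
[336.57955973 119.58079682]
[337.05612034 171.66626134]
[335.46536713 216.62625523]
[333.99195275 258.09269105]
12 -0 -0 0.014 -3.91 -0.44 0 -1; -0 -0 0.014 -3.92 -0.38 0 -1; -0 -0 0.014 -3.92 -0.33 0 -1; -0 -0 0.014 -3.93 -0.27 0 -1; -0 -0 0.014 -3.93 -0.22 0 -1; -0 -0 0.014 -3.93 -0.16 0 -1; -0 -0 0.014 -3.93 -0.11 0 -1; -0 -0 0.014 -3.94 -0.05 0 -1; -0 -0 0.014 -3.93 0 0 -1; -0 -0 0.014 -3.94 0.06 0 -1; -0 -0 0.014 -3.93 0.11 0 -1; -0 -0 0.014 -3.93 0.16 0 -1
```

View pics/w1.png

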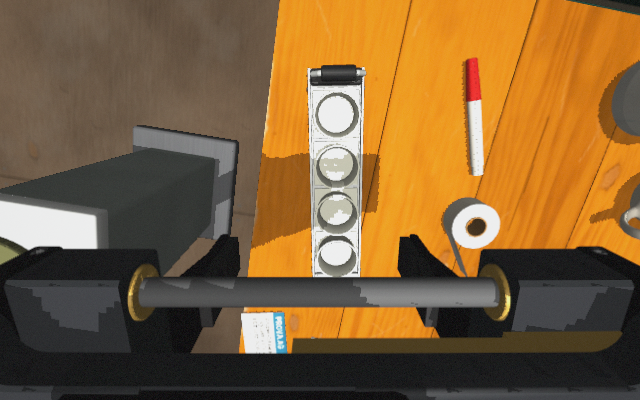

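Wrist view: the empty rack runs vertically at column 337. The cups are at rows of about 113, 165, 212 and 257, and the handle is at row 74, above the first cup. Next I'll look at the full rack.

Request:
play_rows(rows="0 0 0.014 -3.91 -0.44 0 -1; 0 0 0.014 -3.92 -0.38 0 -1; 0 0 0.014 -3.92 -0.33 0 -1; 0 0 0.014 -3.93 -0.27 0 -1; 0 0 0.014 -3.93 -0.22 0 -1; 0 0 0.014 -3.93 -0.16 0 -1; 0 0 0.014 -3.93 -0.11 0 -1; 0 0 0.014 -3.94 -0.05 0 -1; 0 0 0.014 -3.93 0 0 -1; 0 0 0.014 -3.94 0.06 0 -1; 0 0 0.014 -3.93 0.11 0 -1; 0 0 0.014 -3.93 0.16 0 -1")

```text
time_s: 2.4
position: [0.4553, -0.2011, 0.2507]
orientation: [[0.0, 1.0, 0.001], [1.0, -0.0, 0.001], [0.001, 0.001, -1.0]]
force: [0.8, 0.3, 0.5]
opening: 0.087
grip_force: 0.0
```

Request:
play_rows(rows="0 0 0 0 0 0 -1; 0 0 0 0 0 0 -1; 0 0 0 0 0 0 -1")

```text
time_s: 2.65
position: [0.4553, -0.1992, 0.2502]
orientation: [[0.001, 1.0, -0.001], [1.0, -0.001, 0.001], [0.001, -0.001, -1.0]]
force: [0.3, 0.4, -0.4]
opening: 0.0869
grip_force: 0.0
```

```bash
python3 - <<'E'
from h import *
s=manip.observe();print(s['time_s'],s['position'],np.round(s['orientation'],3).tolist(),np.abs(s['dq']).max())
C=cal('wrist');im=manip.read_camera('wrist');cv2.imwrite('pics/w2.png',im[:,:,::-1])
np.save('C2.npy',np.array(C,dtype=object),allow_pickle=True)
a=cv2.imread('pics/w1.png')[60:285,270:400];b=im[60:285,270:400,::-1]
cv2.imwrite('pics/m2.png',np.hstack([cv2.resize(x,None,fx=2.65,fy=2.65,interpolation=2) for x in (a,b)]))
E
```

```text
2.65 [ 0.45532342 -0.19920562  0.25017008] [[0.001, 1.0, -0.001], [1.0, -0.001, 0.001], [0.001, -0.001, -1.0]] 1.2310744739054102
```

View pics/m2.png

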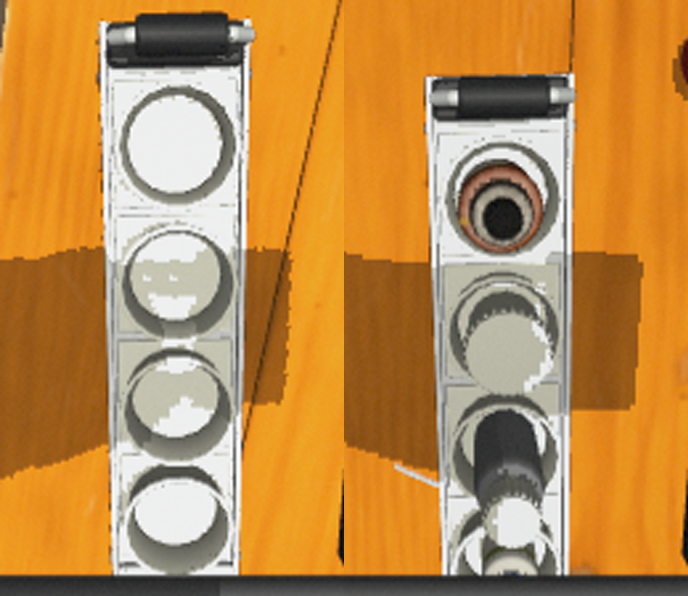

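Measured from the crop (2.65x, origin 270,60). Empty cup rims: (337,115), (337,166), (337,212), (337,255). Full rack: dropper bulb (330.6,141.5), pot lid (331.7,193.6), tall cap (333.6,257). The buffer is hidden behind the fingers.

```bash
python3 - <<'E'
from h import *
c=manip.calibration('wrist')
def C(p,yx):
    T=np.eye(4);y=np.array([yx[0],yx[1],0]);z=np.array([0,0,-1.]);T[:3,:3]=np.c_[np.cross(y,z),y,z];T[:3,3]=p
    return c['camera_matrix'],c['k1'],T@c['mount']
C1=C([.42952,.27081,.25015],[.9865,.164])
P=np.array([ray(C1,337.2,v,.035) for v in (114.7,166,212.1,255.5)]);print(P,np.linalg.norm(np.diff(P,axis=0),axis=1))
d=P[0]-P[3];d/=np.linalg.norm(d);print('dir',d,'centre',P.mean(0),'fit',[P.mean(0)+k*d for k in (.087,.029,-.029,-.087)])
C2=cal('wrist')
for n,u,v,z in[('dr',330.6,141.5,.112),('collar',330.3,139.2,.087),('pot',331.7,193.6,.061),('tall',333.6,257.4,.102)]:print(n,ray(C2,u,v,z))
Q=[ray(C2,u/2.65+140,v/2.65+60,.035) for u,v in[(502.5,199),(503.5,331)]];print('cups',Q)
E
```

```text
[[0.43900743 0.33817163 0.035     ]
 [0.44925472 0.28244948 0.035     ]
 [0.45929708 0.22789649 0.035     ]
 [0.46958319 0.1720688  0.035     ]] [0.05665656 0.05546961 0.05676737]
dir [-0.18103569  0.98347653  0.        ] centre [0.4542856 0.2551466 0.035    ] fit [array([0.4385355 , 0.34070906, 0.035     ]), array([0.44903557, 0.28366742, 0.035     ]), array([0.45953564, 0.22662578, 0.035     ]), array([0.47003571, 0.16958414, 0.035     ])]
dr [ 0.4660401  -0.15374186  0.112     ]
collar [ 0.46662851 -0.15443944  0.087     ]
pot [ 0.46971291 -0.21563341  0.061     ]
tall [ 0.47078714 -0.27128244  0.102     ]
cups [array([ 0.46764718, -0.15555467,  0.035     ]), array([ 0.46868904, -0.21244892,  0.035     ])]
```

Spacing comes out at 56.3 mm against the true 58, so I'll check with the rack outlines (64 x 276) in the top picture.

```bash
python3 - <<'E'
from h import *
im=cv2.imread('pics/top0.png');hsv=cv2.cvtColor(im,cv2.COLOR_BGR2HSV)
C=cal('top')
for n,(x0,x1,y0,y1) in {'empty':(194,296,192,238),'full':(350,450,198,230)}.items():
    m=(hsv[y0:y1,x0:x1,1]<110).astype(np.uint8)
    m=cv2.morphologyEx(m,cv2.MORPH_CLOSE,np.ones((5,5)))
    k,l,st,ce=cv2.connectedComponentsWithStats(m);i=1+np.argmax(st[1:,4]);m=(l==i).astype(np.uint8)
    ct=max(cv2.findContours(m,0,2)[0],key=cv2.contourArea).reshape(-1,2)+[x0,y0]
    W=np.array([ray(C,u,v,.006)[:2] for u,v in ct],np.float32)
    r=cv2.minAreaRect(W*1000);b=cv2.boxPoints(r);print(n,st[i],r);print(b.round(0).tolist())
E
```

```text
empty [   5    7   90   33 1736] ((453.30426025390625, 259.19573974609375), (64.99762725830078, 286.83026123046875), 10.51272201538086)
[[395.0, 394.0], [448.0, 112.0], [511.0, 124.0], [459.0, 406.0]]
full [   6    7   85   25 1701] ((461.06402587890625, -243.88487243652344), (78.17402648925781, 274.7637023925781), 1.6113519668579102)
[[418.0, -108.0], [426.0, -382.0], [504.0, -380.0], [496.0, -105.0]]
```

The two measurements agree within 1.5 mm (empty rack centre about (0.4543, 0.2545), turned 10.4°). I'll keep the tool's y along world x, so tx = dy, ty = dx and tz = -dz. Dropper first.

Request:
play_rows(rows="0 0 0 2.25 0.55 0 -1; 0 0 0 2.25 0.55 0 -1; 0 0 0 0 0 2.5 -1; 0 0 0 0 0 3 -1; 0 0 0 0 0 3 -0.6; 0 0 0 0 0 3 -0.3; 0 0 0 0 0 2.5 -0.3; 0 0 0 0 0 1.5 -0.3; 0 0 0 0 0 0.8 -0.3; 0 0 0 0 0 0 -0.3; 0 0 0 0 0 0 -0.3; 0 0 0 0 0 0 -0.3", grip_force=15)

```text
time_s: 3.7
position: [0.4671, -0.1557, 0.0886]
orientation: [[0.003, 1.0, 0.002], [1.0, -0.003, 0.0], [0.0, 0.002, -1.0]]
force: [0.9, -0.1, 0.4]
opening: 0.0571
grip_force: 0.0
```

```bash
python3 - <<'E'
from h import *
C=cal('wrist');im=manip.read_camera('wrist');
print(proj(C,[.4663,-.1542,.087]))
s=manip.read_camera('scene')
a=cv2.resize(im[:,:,::-1],(480,300));b=cv2.resize(s[150:310,330:500,::-1],(319,300))
cv2.imwrite('pics/m3.png',np.hstack([a,b]))
E
```

```text
[316.56050611 256.88793806]
```

View pics/m3.png

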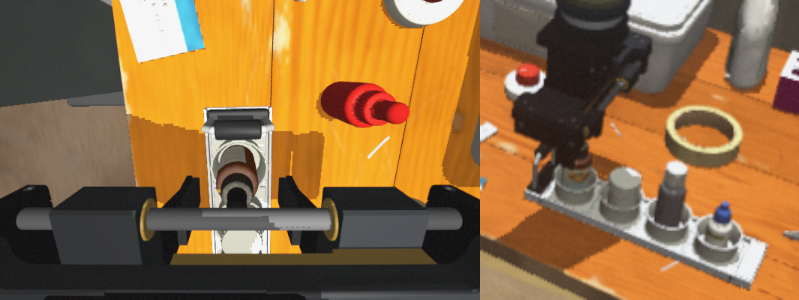

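The fingers straddle the brown dropper at (236,180) in the wrist half, and the red one is clear to the right. Close and lift.

Request:
play_rows(rows="0 0 0 0 0 0 1; 0 0 0 0 0 0 1; 0 0 0 0 0 0 1; 0 0 0 0 0 0 1; 0 0 0 0 0 0 1; 0 0 0 0 0 0 1; 0 0 0 0 0 0 1; 0 0 0 0 0 0 1", grip_force=15)

```text
time_s: 4.47
position: [0.466, -0.1562, 0.0875]
orientation: [[0.004, 1.0, -0.0], [1.0, -0.004, 0.0], [0.0, -0.0, -1.0]]
force: [-0.6, 0.1, 0.9]
opening: 0.023
grip_force: 15.0
```

Request:
play_rows(rows="0 0 0 0 0 -0.5 1; 0 0 0 0 0 -1 1; 0 0 0 0 0 -2 1; 0 0 0 0 0 -2 1; 0 0 0 0 0 -2 1; 0 0 0 0 0 -2 1; 0 0 0 0 0 -2 1; 0 0 0 0 0 -1.5 1; 0 0 0 0 0 0 1; 0 0 0 0 0 0 1; 0 0 0 0 0 0 1")

```text
time_s: 5.38
position: [0.4655, -0.1561, 0.2169]
orientation: [[0.004, 1.0, -0.001], [1.0, -0.004, 0.0], [0.0, -0.001, -1.0]]
force: [0.0, 0.3, -1.3]
opening: 0.0225
grip_force: 15.0
```

Request:
play_rows(rows="0 0 0 1.5 0 0 1; 0 0 0 2.5 -0.15 0 1; 0 0 0 3.5 -0.15 0 1; 0 0 0 3.5 -0.15 0 1; 0 0 0 3.5 -0.15 0 1; 0 0 0 3.5 -0.15 0 1; 0 0 0 3.5 -0.15 0 1; 0 0 0 3.5 -0.15 0 1; 0 0 0 3.5 -0.15 0 1; 0 0 0 3.5 -0.15 0 1; 0 0 0 2.6 -0.15 0 1; 0 0 0 1 0 0 1")

```text
time_s: 6.38
position: [0.4504, 0.2042, 0.2157]
orientation: [[-0.002, 1.0, -0.003], [1.0, 0.002, -0.001], [-0.001, -0.003, -1.0]]
force: [-0.4, 1.0, -0.9]
opening: 0.0227
grip_force: 15.0
```

Request:
play_rows(rows="0 0 0 0 0 0 1; 0 0 0 0 0 0 1; 0 0 0 0 0 0 1; 0 0 0 0 0 0 1")

```text
time_s: 6.72
position: [0.4528, 0.1977, 0.2173]
orientation: [[0.007, 1.0, -0.0], [1.0, -0.007, -0.0], [-0.0, -0.0, -1.0]]
force: [0.2, -0.1, -1.3]
opening: 0.0226
grip_force: 15.0
```

```bash
python3 - <<'E'
from h import *
s=manip.observe();print(s['position'],s['time_s'])
C=cal('wrist');im=manip.read_camera('wrist')[:,:,::-1].copy()
cen=np.array([.4543,.2545]);d=np.array([-.181,.983]);w=im[:290,200:470].copy()
for k in(.087,.029,-.029):
    for r,z,c in((.024,.035,(0,0,255)),(.021,.010,(0,160,0))):
        pts=np.array([proj(C,[*(cen+k*d+r*np.array([np.cos(a),np.sin(a)])),z]) for a in np.linspace(0,6.28,40)])-[200,0]
        cv2.polylines(w,[np.round(pts*8).astype(int)],True,c,1,shift=3)
cv2.imwrite('pics/w4.png',np.hstack([cv2.resize(x,None,fx=1.45,fy=1.45,interpolation=2) for x in(im[:290,200:470],w)]))
E
```

```text
[0.45281008 0.19772185 0.21731954] 6.7167
```

View pics/w4.png

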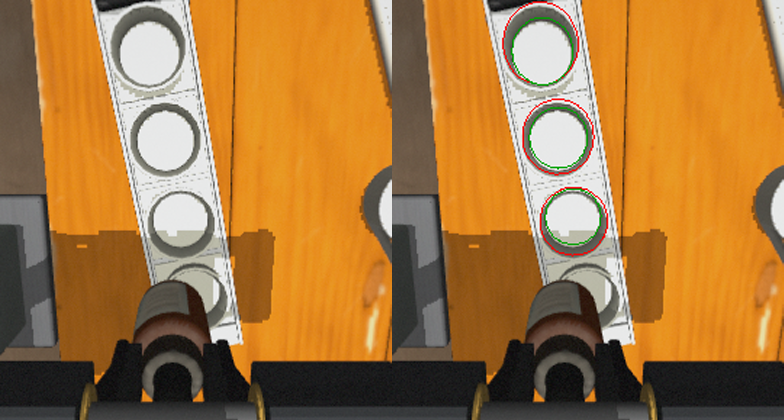

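The overlay shows the cup mouths about 3 mm nearer than predicted: cup 2, close to the nadir, puts it at y≈0.2805. Shifting the row gives cups y = 0.338, 0.281, 0.224, 0.167 at x = 0.4385, 0.449, 0.4595, 0.470. The dropper hangs upright.

Request:
play_rows(rows="0 0 0 1.5 -0.2 0 1; 0 0 0 3 -0.3 0 1; 0 0 0 3.5 -0.3 0 1; 0 0 0 3.5 -0.3 0 1; 0 0 0 1.8 -0.3 0 1; 0 0 0 0.7 0 0 1; 0 0 0 0 0 0 1; 0 0 0 0 0 0 1; 0 0 0 0 0 0 1; 0 0 0 0 0 0 1")

```text
time_s: 7.6
position: [0.4398, 0.338, 0.2177]
orientation: [[0.007, 1.0, 0.0], [1.0, -0.007, -0.0], [-0.0, 0.0, -1.0]]
force: [-0.7, 0.6, -1.3]
opening: 0.0228
grip_force: 15.0
```

Request:
play_rows(rows="0 0 0 0 -0.1 1.5 1; 0 0 0 0 0 2.5 1; 0 0 0 0 0 2.5 1; 0 0 0 0 0 2 1; 0 0 0 0 0 1.5 1; 0 0 0 0 0 1 1; 0 0 0 0 0 0.7 1; 0 0 0 0 0 0.5 1; 0 0 0 0 0 0.4 1; 0 0 0 0 0 0.3 1; 0 0 0 0 0 0 1; 0 0 0 0 0 0 1")

```text
time_s: 8.6
position: [0.4382, 0.3402, 0.0889]
orientation: [[0.004, 1.0, 0.001], [1.0, -0.004, 0.001], [0.001, 0.001, -1.0]]
force: [0.2, -0.0, -0.2]
opening: 0.0228
grip_force: 15.0
```

Weight is off the tool and there are no side forces. Release and rise.

Request:
play_rows(rows="0 0 0 0 0 0 0.2; 0 0 0 0 0 0 -0.2; 0 0 0 0 0 0 -0.2; 0 0 0 0 0 0 -0.2; 0 0 0 0 0 0 -0.2; 0 0 0 0 0 -1.5 -0.2; 0 0 0 0 0 -3 -0.2; 0 0 0 0 0 -4 -0.2; 0 0 0 0 0 -4 -0.2; 0 0 0 0 0 -3 -0.5; 0 0 0 0 0 0 -1; 0 0 0 0 0 0 -1")

```text
time_s: 9.6
position: [0.439, 0.3407, 0.2459]
orientation: [[0.004, 1.0, 0.003], [1.0, -0.004, 0.004], [0.004, 0.003, -1.0]]
force: [-1.0, -0.6, -1.7]
opening: 0.0647
grip_force: 0.0
```

```bash
python3 - <<'E'
from h import *
s=manip.observe();print(s['position'])
b=manip.read_camera('scene')[140:300,170:500,::-1]
cv2.imwrite('pics/s5.png',cv2.resize(b,(660,320)))
E
```

```text
[0.4390269  0.340728   0.24588771]
```

View pics/s5.png

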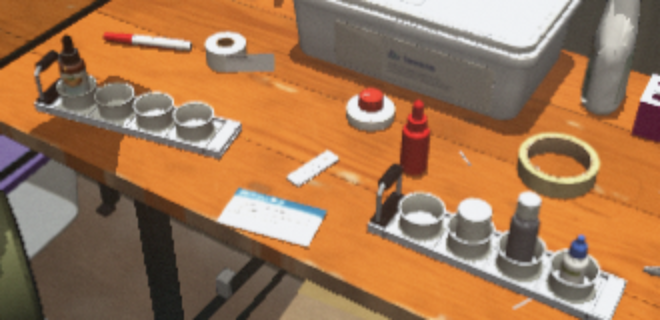

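The dropper stands upright in the cup nearest the handle at (76,75). Now back to the full rack, with a look at the remaining three.

Request:
play_rows(rows="0 0 0 -2 0.2 0 -1; 0 0 0 -3.5 0.2 0 -1; 0 0 0 -4 0.2 0 -1; 0 0 0 -4 0.2 0 -1; 0 0 0 -4 0.2 0 -1; 0 0 0 -4 0.2 0 -1; 0 0 0 -4 0.2 0 -1; 0 0 0 -4 0.2 0 -1; 0 0 0 -4 0.2 0 -1; 0 0 0 -4 0.2 0 -1; 0 0 0 -4 0.2 0 -1; 0 0 0 -4 0.2 0 -1")

```text
time_s: 10.65
position: [0.4588, -0.1168, 0.2419]
orientation: [[0.004, 1.0, -0.002], [1.0, -0.004, 0.0], [0.0, -0.002, -1.0]]
force: [0.7, 0.9, 0.2]
opening: 0.0872
grip_force: 0.0
```

Request:
play_rows(rows="0 0 0 -4 0.2 0 -1; 0 0 0 -4 0.2 0 -1; 0 0 0 -3 0.2 0 -1; 0 0 0 -1.6 0.2 0 -1; 0 0 0 0 0 0 -1; 0 0 0 0 0 0 -1; 0 0 0 0 0 0 -1; 0 0 0 0 0 0 -1")

```text
time_s: 11.32
position: [0.4677, -0.2391, 0.2427]
orientation: [[0.001, 1.0, -0.001], [1.0, -0.001, 0.001], [0.001, -0.001, -1.0]]
force: [0.8, 0.4, -0.6]
opening: 0.0872
grip_force: 0.0
```

```bash
python3 - <<'E'
from h import *
s=manip.observe();print(s['position'],np.round(s['orientation'],3).tolist())
C=cal('wrist');im=manip.read_camera('wrist')[:,:,::-1]
for p in [(.468,-.1565,.035),(.4695,-.2145,.035),(.471,-.2725,.035),(.4725,-.3305,.035)]:print(proj(C,p))
cv2.imwrite('pics/w6.png',cv2.resize(im[40:290,250:400],None,fx=2.4,fy=2.4,interpolation=2))
def f(u,v,z): print(ray(C,u/2.4+250,v/2.4+40,z))
import pickle;pickle.dump(C,open('C6.pkl','wb'))
E
```

```text
[ 0.46774223 -0.23913914  0.24269338] [[0.001, 1.0, -0.001], [1.0, -0.001, 0.001], [0.001, -0.001, -1.0]]
[318.85236984  97.83128622]
[320.2128075  152.82137857]
[321.45378361 203.04294614]
[322.58872431 249.02365103]
```

View pics/w6.png

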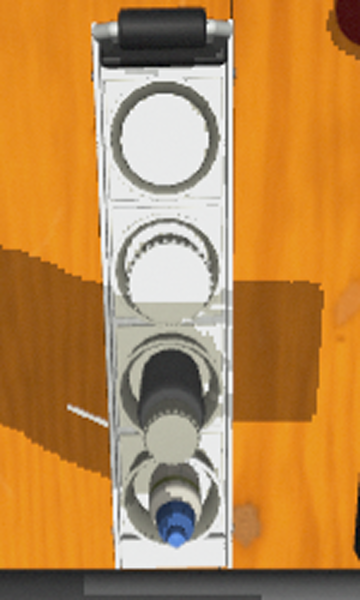

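```bash
python3 - <<'E'
from h import *
import pickle;C=pickle.load(open('C6.pkl','rb'))
for n,u,v,z in(('pot',171.5,282,.061),('tall',171,438,.102),('buf',177,538,.077)):print(n,ray(C,u/2.4+250,v/2.4+40,z))
E
```

```text
pot [ 0.47068774 -0.21543811  0.061     ]
tall [ 0.47031869 -0.27115846  0.102     ]
buf [ 0.47330466 -0.32855542  0.077     ]
```

Cups and bottles agree: pot (0.4705,-0.2155), tall (0.4703,-0.272), buffer (0.473,-0.330). Pot next.

Request:
play_rows(rows="0 0 0 1.2 0.15 0 -1; 0 0 0 1.2 0.15 2 -1; 0 0 0 0 0 3 -0.5; 0 0 0 0 0 3.5 -0.5; 0 0 0 0 0 3.5 -0.5; 0 0 0 0 0 3 -0.5; 0 0 0 0 0 2 -0.5; 0 0 0 0 0 1.2 -0.5; 0 0 0 0 0 0.8 -0.5; 0 0 0 0 0 0 -0.5; 0 0 0 0 0 0 -0.5; 0 0 0 0 0 0 -0.5")

```text
time_s: 12.37
position: [0.472, -0.2174, 0.0548]
orientation: [[0.004, 1.0, 0.003], [1.0, -0.004, -0.0], [-0.0, 0.003, -1.0]]
force: [-0.6, -1.2, 0.4]
opening: 0.0652
grip_force: 0.0
```

Request:
play_rows(rows="0 0 0 0 0 0 1; 0 0 0 0 0 0 1; 0 0 0 0 0 0 1; 0 0 0 0 0 0 1; 0 0 0 0 0 0 1; 0 0 0 0 0 0 1; 0 0 0 0 0 0 1; 0 0 0 0 0 0 1")

```text
time_s: 13.03
position: [0.4708, -0.2172, 0.0535]
orientation: [[0.004, 1.0, 0.0], [1.0, -0.004, 0.0], [0.0, 0.0, -1.0]]
force: [-0.4, 1.3, 1.6]
opening: 0.0355
grip_force: 15.0
```

Request:
play_rows(rows="0 0 0 0 0 -0.5 1; 0 0 0 0 0 -1 1; 0 0 0 0 0 -2 1; 0 0 0 0 0 -3 1; 0 0 0 0 0 -3 1; 0 0 0 0 0 -3 1; 0 0 0 0.5 0 -2 1; 0 0 0 1.5 0 0 1; 0 0 0 2.5 -0.15 0 1; 0 0 0 3.5 -0.15 0 1; 0 0 0 3.5 -0.15 0 1; 0 0 0 3.5 -0.15 0 1")

```text
time_s: 14.03
position: [0.4652, -0.0662, 0.1995]
orientation: [[0.006, 1.0, 0.002], [1.0, -0.006, 0.001], [0.001, 0.002, -1.0]]
force: [1.0, 0.4, -1.2]
opening: 0.035
grip_force: 15.0
```

Request:
play_rows(rows="0 0 0 3.5 -0.15 0 1; 0 0 0 3.5 -0.15 0 1; 0 0 0 3.5 -0.15 0 1; 0 0 0 3.5 -0.15 0 1; 0 0 0 3.5 -0.15 0 1; 0 0 0 3.5 -0.15 0 1; 0 0 0 3.5 -0.15 0 1; 0 0 0 3.5 -0.15 0 1; 0 0 0 3 -0.15 0 1; 0 0 0 2 -0.15 0 1; 0 0 0 1 -0.1 0 1; 0 0 0 0 0 0 1")

```text
time_s: 15.03
position: [0.4501, 0.275, 0.1988]
orientation: [[0.0, 1.0, 0.0], [1.0, -0.0, 0.0], [0.0, 0.0, -1.0]]
force: [0.2, -0.0, -0.8]
opening: 0.0354
grip_force: 15.0
```

Request:
play_rows(rows="0 0 0 0 0 0 1; 0 0 0 0 0 0 1; 0 0 0 0 0 0 1; 0 0 0 0 0 0 1")

```text
time_s: 15.37
position: [0.4512, 0.2714, 0.1987]
orientation: [[0.006, 1.0, 0.0], [1.0, -0.006, 0.0], [0.0, 0.0, -1.0]]
force: [-0.2, 0.6, -0.0]
opening: 0.0358
grip_force: 15.0
```

Request:
play_rows(rows="0 0 0 0.4 -0.1 0 1; 0 0 0 0.4 -0.1 1 1; 0 0 0 0 0 2 1; 0 0 0 0 0 2.5 1; 0 0 0 0 0 2 1; 0 0 0 0 0 1.5 1; 0 0 0 0 0 0.8 1; 0 0 0 0 0 0 1; 0 0 0 0 0 0 1; 0 0 0 0 0 0 1; 0 0 0 0 0 0 1")

```text
time_s: 16.28
position: [0.4495, 0.2815, 0.1016]
orientation: [[0.004, 1.0, 0.002], [1.0, -0.004, 0.002], [0.002, 0.002, -1.0]]
force: [-1.0, 0.2, 0.1]
opening: 0.0357
grip_force: 15.0
```

Request:
play_rows(rows="0 0 0 -0.2 0 0.5 1; 0 0 0 0 0 1 1; 0 0 0 0 0 1 1; 0 0 0 0 0 0.8 1; 0 0 0 0 0 0.6 1; 0 0 0 0 0 0.4 1; 0 0 0 0 0 0.3 1; 0 0 0 0 0 0 1; 0 0 0 0 0 0 1; 0 0 0 0 0 0 1")

```text
time_s: 17.12
position: [0.449, 0.2791, 0.0548]
orientation: [[0.004, 1.0, 0.001], [1.0, -0.004, 0.001], [0.001, 0.001, -1.0]]
force: [-0.3, -0.5, -1.1]
opening: 0.0358
grip_force: 15.0
```

Request:
play_rows(rows="0 0 0 0 0 0.1 1; 0 0 0 0 0 0 1; 0 0 0 0 0 0 0; 0 0 0 0 0 0 -0.5; 0 0 0 0 0 0 -0.5; 0 0 0 0 0 0 -0.5; 0 0 0 0 0 0 -0.5; 0 0 0 0 0 -1.5 -0.5; 0 0 0 0 0 -3 -0.5; 0 0 0 0 0 -4 -0.5; 0 0 0 0 0 -4 -0.5; 0 0 0 0 0 -4 -0.5")

```text
time_s: 18.12
position: [0.4484, 0.2785, 0.2202]
orientation: [[0.004, 1.0, -0.0], [1.0, -0.004, -0.0], [-0.0, -0.0, -1.0]]
force: [1.7, 0.6, -0.5]
opening: 0.0653
grip_force: 0.0
```

Request:
play_rows(rows="0 0 0 -2 0 -2 -1; 0 0 0 -3.5 0.15 0 -1; 0 0 0 -4 0.15 0 -1; 0 0 0 -4 0.15 0 -1; 0 0 0 -4 0.15 0 -1; 0 0 0 -4 0.15 0 -1; 0 0 0 -4 0.15 0 -1; 0 0 0 -4 0.15 0 -1; 0 0 0 -4 0.15 0 -1; 0 0 0 -4 0.15 0 -1; 0 0 0 -4 0.15 0 -1; 0 0 0 -4 0.15 0 -1")

```text
time_s: 19.12
position: [0.463, -0.1782, 0.2388]
orientation: [[0.004, 1.0, 0.002], [1.0, -0.004, 0.001], [0.001, 0.002, -1.0]]
force: [1.3, -1.3, -0.3]
opening: 0.087
grip_force: 0.0
```

Request:
play_rows(rows="0 0 0 -3 0.15 0 -1; 0 0 0 -3 0.15 0 -1; 0 0 0 -2.5 0.15 0 -1; 0 0 0 -1 0.15 0 -1; 0 0 0 0 0 0 -1; 0 0 0 0 0 0 -1; 0 0 0 0 0 0 -1; 0 0 0 0 0 0 -1")

```text
time_s: 19.78
position: [0.4694, -0.2697, 0.2383]
orientation: [[0.002, 1.0, 0.0], [1.0, -0.002, 0.001], [0.001, 0.0, -1.0]]
force: [0.1, 0.0, -0.1]
opening: 0.0867
grip_force: 0.0
```

Request:
play_rows(rows="0 0 0 -0.25 0.1 1.2 -1; 0 0 0 0 0 2.5 -0.3; 0 0 0 0 0 3 -0.3; 0 0 0 0 0 3 -0.3; 0 0 0 0 0 2.5 -0.3; 0 0 0 0 0 1.5 -0.3; 0 0 0 0 0 1 -0.3; 0 0 0 0 0 0 -0.3; 0 0 0 0 0 0 -0.3; 0 0 0 0 0 0 -0.3; 0 0 0 0 0 0 -0.3; 0 0 0 0 0 0 -0.3")

```text
time_s: 20.78
position: [0.4708, -0.2739, 0.0925]
orientation: [[0.004, 1.0, 0.002], [1.0, -0.004, -0.0], [-0.0, 0.002, -1.0]]
force: [0.2, -0.1, 0.1]
opening: 0.057
grip_force: 0.0
```

Request:
play_rows(rows="0 0 0 0 0 0 1; 0 0 0 0 0 0 1; 0 0 0 0 0 0 1; 0 0 0 0 0 0 1; 0 0 0 0 0 0 1; 0 0 0 0 0 0 1; 0 0 0 0 0 0 1; 0 0 0 0 0 0 1")

```text
time_s: 21.45
position: [0.47, -0.2737, 0.0914]
orientation: [[0.004, 1.0, 0.0], [1.0, -0.004, 0.0], [0.0, 0.0, -1.0]]
force: [-0.3, 0.2, -0.6]
opening: 0.0212
grip_force: 15.0
```

```bash
python3 - <<'E'
from h import *
b=manip.read_camera('scene')[140:300,170:500,::-1]
cv2.imwrite('pics/s7.png',cv2.resize(b,(660,320)))
E
```

```text
(no output)
```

View pics/s7.png

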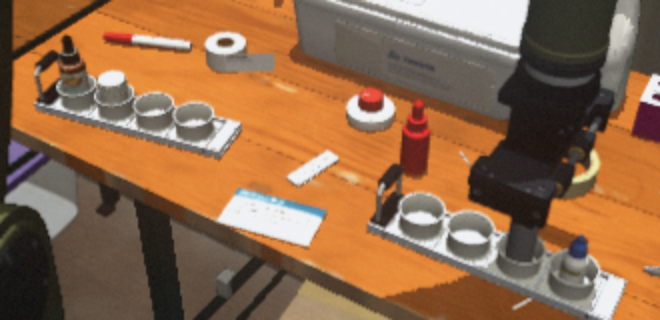

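The pot sits in the second cup at (113,88) and the gripper holds the tall bottle's cap. On to cup 3.

Request:
play_rows(rows="0 0 0 0 0 -0.5 1; 0 0 0 0 0 -1 1; 0 0 0 0 0 -2 1; 0 0 0 0 0 -3 1; 0 0 0 0 0 -3 1; 0 0 0 0 0 -2.5 1; 0 0 0 0.5 0 -1 1; 0 0 0 1.5 0 0 1; 0 0 0 2.5 -0.1 0 1; 0 0 0 3.5 -0.1 0 1; 0 0 0 3.5 -0.1 0 1; 0 0 0 3.5 -0.1 0 1")

```text
time_s: 22.5
position: [0.4664, -0.1229, 0.2224]
orientation: [[0.006, 1.0, 0.002], [1.0, -0.006, 0.001], [0.001, 0.002, -1.0]]
force: [1.0, -0.2, -1.5]
opening: 0.0211
grip_force: 15.0
```

Request:
play_rows(rows="0 0 0 3.5 -0.1 0 1; 0 0 0 3.5 -0.1 0 1; 0 0 0 3.5 -0.1 0 1; 0 0 0 3.5 -0.1 0 1; 0 0 0 3.5 -0.1 0 1; 0 0 0 3.5 -0.1 0 1; 0 0 0 3.5 -0.1 0 1; 0 0 0 3.5 -0.1 0 1; 0 0 0 3.3 0 0 1; 0 0 0 2.1 0 0 1; 0 0 0 1.2 0 0 1; 0 0 0 0 0 0 1")

```text
time_s: 23.5
position: [0.4596, 0.2248, 0.2218]
orientation: [[0.0, 1.0, 0.001], [1.0, -0.0, 0.0], [0.0, 0.001, -1.0]]
force: [0.2, -0.1, -0.5]
opening: 0.0214
grip_force: 15.0
```

Request:
play_rows(rows="0 0 0 0 0 0 1; 0 0 0 0 0 0 1; 0 0 0 0 0 0 1; 0 0 0 0 0 0 1")

```text
time_s: 23.83
position: [0.4604, 0.2207, 0.2217]
orientation: [[0.007, 1.0, 0.0], [1.0, -0.007, 0.0], [0.0, 0.0, -1.0]]
force: [-0.3, 0.2, -0.7]
opening: 0.0213
grip_force: 15.0
```

Request:
play_rows(rows="0 0 0 0 -0.1 1 1; 0 0 0 0 0 2 1; 0 0 0 0 0 2 1; 0 0 0 0 0 2 1; 0 0 0 0 0 1 1; 0 0 0 0 0 0 1; 0 0 0 0 0 0 1; 0 0 0 0 0 0 1; 0 0 0 0 0 0 1")

```text
time_s: 24.58
position: [0.4599, 0.2228, 0.1427]
orientation: [[0.004, 1.0, 0.002], [1.0, -0.004, 0.002], [0.002, 0.002, -1.0]]
force: [-0.4, -0.6, -0.4]
opening: 0.0213
grip_force: 15.0
```

Remaining drop: 0.1427 − 0.0915 = 51 mm.

Request:
play_rows(rows="0 0 0 0 0 0.5 1; 0 0 0 0 0 1 1; 0 0 0 0 0 1 1; 0 0 0 0 0 1 1; 0 0 0 0 0 0.6 1; 0 0 0 0 0 0.5 1; 0 0 0 0 0 0.3 1; 0 0 0 0 0 0.1 1; 0 0 0 0 0 0 1; 0 0 0 0 0 0 1; 0 0 0 0 0 0 1")

```text
time_s: 25.5
position: [0.4592, 0.2225, 0.0916]
orientation: [[0.004, 1.0, 0.001], [1.0, -0.004, 0.0], [0.0, 0.001, -1.0]]
force: [0.3, -0.7, -0.8]
opening: 0.0214
grip_force: 15.0
```

Request:
play_rows(rows="0 0 0 0 0 0 0.2; 0 0 0 0 0 0 -0.2; 0 0 0 0 0 0 -0.2; 0 0 0 0 0 0 -0.2; 0 0 0 0 0 0 -0.2; 0 0 0 0 0 -1.5 -0.2; 0 0 0 0 0 -3 -0.2; 0 0 0 0 0 -4 -0.2; 0 0 0 0 0 -4 -0.2; 0 0 0 0 0 -2 -0.2; 0 0 0 -2 0 0 -1; 0 0 0 -3.5 0.1 0 -1")

```text
time_s: 26.5
position: [0.4599, 0.1705, 0.2376]
orientation: [[-0.003, 1.0, 0.003], [1.0, 0.003, 0.002], [0.002, 0.003, -1.0]]
force: [1.2, -0.8, -0.8]
opening: 0.0593
grip_force: 0.0
```

Request:
play_rows(rows="0 0 0 -4 0.1 0 -1; 0 0 0 -4 0.1 0 -1; 0 0 0 -4 0.1 0 -1; 0 0 0 -4 0.1 0 -1; 0 0 0 -4 0.1 0 -1; 0 0 0 -4 0.1 0 -1; 0 0 0 -4 0.1 0 -1; 0 0 0 -4 0.1 0 -1; 0 0 0 -4 0.1 0 -1; 0 0 0 -4 0.1 0 -1; 0 0 0 -4 0.1 0 -1; 0 0 0 -3 0.1 0 -1")

```text
time_s: 27.5
position: [0.4685, -0.3062, 0.2359]
orientation: [[0.006, 1.0, -0.001], [1.0, -0.006, -0.001], [-0.001, -0.001, -1.0]]
force: [-0.2, 0.5, -0.4]
opening: 0.087
grip_force: 0.0
```

Request:
play_rows(rows="0 0 0 -2 0 0 -1; 0 0 0 -0.5 0 0 -1; 0 0 0 0 0 0 -1; 0 0 0 0 0 0 -1; 0 0 0 0 0 0 -1; 0 0 0 0 0 0 -1")

```text
time_s: 28.0
position: [0.4705, -0.3257, 0.2364]
orientation: [[0.001, 1.0, 0.001], [1.0, -0.001, 0.002], [0.002, 0.001, -1.0]]
force: [-0.3, -0.7, -0.3]
opening: 0.0868
grip_force: 0.0
```

Request:
play_rows(rows="0 0 0 -0.3 0.2 1.5 -1; 0 0 0 0 0 3 -0.4; 0 0 0 0 0 3 -0.4; 0 0 0 0 0 3 -0.4; 0 0 0 0 0 2.5 -0.4; 0 0 0 0 0 2 -0.4; 0 0 0 0 0 1.5 -0.4; 0 0 0 0 0 0 -0.4; 0 0 0 0 0 0 -0.4; 0 0 0 0 0 0 -0.4; 0 0 0 0 0 0 -0.4")

```text
time_s: 28.92
position: [0.4728, -0.3313, 0.0729]
orientation: [[0.004, 1.0, 0.002], [1.0, -0.004, -0.001], [-0.001, 0.002, -1.0]]
force: [-0.4, -0.2, 0.9]
opening: 0.0611
grip_force: 0.0
```

Request:
play_rows(rows="0 0 0 0 0 0 1; 0 0 0 0 0 0 1; 0 0 0 0 0 0 1; 0 0 0 0 0 0 1; 0 0 0 0 0 0 1; 0 0 0 0 0 0 1; 0 0 0 0 0 0 1; 0 0 0 0 0 0 1")

```text
time_s: 29.58
position: [0.4718, -0.3307, 0.0714]
orientation: [[0.004, 1.0, -0.0], [1.0, -0.004, 0.0], [0.0, -0.0, -1.0]]
force: [0.2, -1.1, -0.1]
opening: 0.0187
grip_force: 15.0
```

```bash
python3 - <<'E'
from h import *
a=manip.read_camera('wrist')[100:300,210:430,::-1];b=manip.read_camera('scene')[150:310,170:500,::-1]
cv2.imwrite('pics/s8.png',np.hstack([cv2.resize(a,(275,250)),cv2.resize(b,(515,250))]))
E
```

```text
(no output)
```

View pics/s8.png

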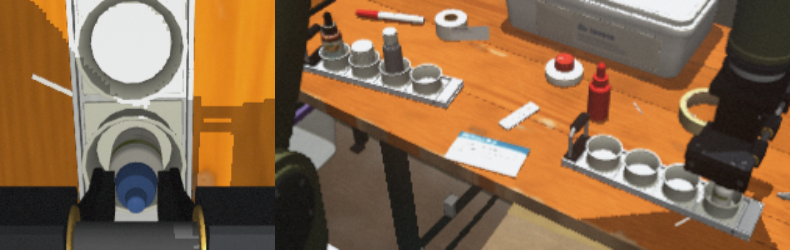

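The buffer's blue cap is held at (137,190). The dropper, pot and tall stand in cups 1–3. Last one to cup 4.

Request:
play_rows(rows="0 0 0 0 0 -0.5 1; 0 0 0 0 0 -1 1; 0 0 0 0 0 -2 1; 0 0 0 0 0 -3 1; 0 0 0 0 0 -3 1; 0 0 0 0 0 -2.5 1; 0 0 0 0.5 0 -1 1; 0 0 0 1.5 0 0 1; 0 0 0 2.5 0 0 1; 0 0 0 3.5 0 0 1; 0 0 0 3.5 0 0 1; 0 0 0 3.5 0 0 1")

```text
time_s: 30.68
position: [0.4717, -0.1793, 0.2009]
orientation: [[0.005, 1.0, -0.001], [1.0, -0.005, 0.0], [0.0, -0.001, -1.0]]
force: [0.5, 0.4, 0.4]
opening: 0.0188
grip_force: 15.0
```

Request:
play_rows(rows="0 0 0 3.5 0 0 1; 0 0 0 3.5 0 0 1; 0 0 0 3.5 -0.1 0 1; 0 0 0 3.5 -0.1 0 1; 0 0 0 3.5 0 0 1; 0 0 0 3.5 0 0 1; 0 0 0 3.5 0 0 1; 0 0 0 3.5 0 0 1; 0 0 0 3.3 0 0 1; 0 0 0 2.1 0 0 1; 0 0 0 1.2 0 0 1; 0 0 0 0 0 0 1")

```text
time_s: 31.68
position: [0.471, 0.168, 0.2011]
orientation: [[-0.0, 1.0, -0.0], [1.0, 0.0, -0.0], [-0.0, -0.0, -1.0]]
force: [0.0, -0.6, -0.8]
opening: 0.0185
grip_force: 15.0
```

Request:
play_rows(rows="0 0 0 0 0 0 1; 0 0 0 0 0 0 1; 0 0 0 0 0 0 1; 0 0 0 0 0 0 1")

```text
time_s: 32.02
position: [0.4721, 0.1637, 0.2016]
orientation: [[0.007, 1.0, 0.0], [1.0, -0.007, 0.001], [0.001, 0.0, -1.0]]
force: [0.3, 0.6, -0.4]
opening: 0.0188
grip_force: 15.0
```

Request:
play_rows(rows="0 0 0 0.1 -0.15 1 1; 0 0 0 0 0 2 1; 0 0 0 0 0 2 1; 0 0 0 0 0 2 1; 0 0 0 0 0 1 1; 0 0 0 0 0 0 1; 0 0 0 0 0 0 1; 0 0 0 0 0 0 1; 0 0 0 0 0 0 1")

```text
time_s: 32.77
position: [0.4712, 0.1667, 0.1226]
orientation: [[0.004, 1.0, 0.002], [1.0, -0.004, 0.001], [0.001, 0.002, -1.0]]
force: [-0.0, 1.1, -0.2]
opening: 0.0185
grip_force: 15.0
```

Request:
play_rows(rows="0 0 0 0 -0.1 0.5 1; 0 0 0 0 0 1 1; 0 0 0 0 0 1 1; 0 0 0 0 0 1 1; 0 0 0 0 0 0.7 1; 0 0 0 0 0 0.5 1; 0 0 0 0 0 0.3 1; 0 0 0 0 0 0.1 1; 0 0 0 0 0 0 1; 0 0 0 0 0 0 1; 0 0 0 0 0 0 1")

```text
time_s: 33.68
position: [0.4695, 0.1663, 0.0712]
orientation: [[0.004, 1.0, -0.0], [1.0, -0.004, 0.0], [0.0, -0.0, -1.0]]
force: [-3.0, -1.5, 6.8]
opening: 0.0186
grip_force: 15.0
```

Request:
play_rows(rows="0 0 0 0 0 0 0.2; 0 0 0 0 0 0 -0.2; 0 0 0 0 0 0 -0.2; 0 0 0 0 0 0 -0.2; 0 0 0 0 0 0 -0.2; 0 0 0 0 0 -1.5 -0.2; 0 0 0 0 0 -3 -0.2; 0 0 0 0 0 -4 -0.2; 0 0 0 0 0 -4 -0.2; 0 0 0 0 0 -3 -0.2; 0 0 0 -2 0 0 -1; 0 0 0 -3 0 0 -1")

```text
time_s: 34.68
position: [0.4701, 0.1189, 0.2273]
orientation: [[-0.002, 1.0, 0.004], [1.0, 0.002, 0.002], [0.002, 0.004, -1.0]]
force: [0.1, -0.3, -0.5]
opening: 0.059
grip_force: 0.0
```

Request:
play_rows(rows="0 0 0 -3 0 0 -1; 0 0 0 -3 0 0 -1; 0 0 0 -2 0 0 -1; 0 0 0 0 0 0 -1; 0 0 0 0 0 0 -1; 0 0 0 0 0 0 -1; 0 0 0 0 0 0 -1")

```text
time_s: 35.27
position: [0.4686, 0.0376, 0.2252]
orientation: [[0.002, 1.0, -0.0], [1.0, -0.002, -0.0], [-0.0, -0.0, -1.0]]
force: [0.6, 0.1, 0.1]
opening: 0.0866
grip_force: 0.0
```

```bash
python3 - <<'E'
from h import *
a=manip.read_camera('wrist')[:300,180:430,::-1];b=manip.read_camera('scene')[150:250,170:330,::-1]
cv2.imwrite('pics/s9.png',np.hstack([cv2.resize(a,(300,360)),cv2.resize(b,(490,360))]))
E
```

```text
(no output)
```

View pics/s9.png

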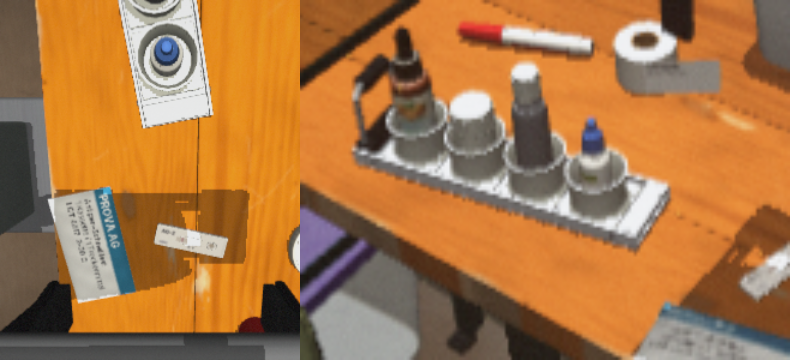

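All four stand upright in their cups, in order from the handle: dropper (405,100), pot (475,135), tall (528,120), buffer (593,160). The gripper is clear.

```bash
python3 -c "
from cell import manip
print(manip.close_job())"
```

```text
the job is handed in; nothing more can be done
None
```

The job is handed in: the dropper, pot, tall and buffer bottles stand upright in the empty rack's cups, in the same order from the handle as before, finished at about 35 s of the 115 s allowed.

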